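Tighten the grinder's lock ring with the two-pin spanner

ROBOT

A 7-joint arm with a two-finger parallel gripper is mounted at the origin on the work surface. World frame = base frame: x ahead of the robot, y to its left, z up, the work surface at z = 0. Lengths are in m, angles in rad, forces in N, time in s.
With the tool pointing down it reaches from about 0.4 to 0.75 m from the base axis. Payload 19.5 kg.
Tool frame: the origin (TCP) lies on the centre line of the jaws, within the pads' length; the fingertips stand 17 mm ahead of it and the grasp point (between the pads) lies 2 mm behind it; z points along the fingers, x is the direction in which the jaws open and shut, and the axes are right-handed (so a half turn about z gives the same grasp; the last joint's range is limited). The gripper opens to 85 mm and grips with 20 to 120 N. Pads are 22 mm wide; open, the fingers measure 114 mm over their backs; the gripper's body (76 mm by 85 mm) begins 54 mm behind the grasp point. The pads swing forward as they close: fully open they stand 13 mm farther back than shut.
Start: joints at [-1.205, 0.707, -0.028, 1.485, 0.022, 0.951, -0.075], TCP at [0.228, 0.528, 0.248] pointing down, gripper open.
Joint ranges: [-2.71, 2.71], [-0.32, 2.16], [-1.57, 1.52], [0, 2.45], [-1.46, 4.6], [0, 2.02], [-2.83, 2.83]. Speed limits (rad/s): [1.89, 1.89, 2.57, 2.57, 3.01, 3.01, 3.01].

INTERFACE

Orientations are given as a rotation vector (axis times angle).
In Python, from plant import bot, cams gives the robot as it stands. The module is installed in compiled form; this text tells all that it offers.
- The arm moves only by the shell command python3 -m pendant 'ROWS' [FORCE]. ROWS is JSON, a list of rows, each a list of 7 numbers: the turn, a rotation vector about the tool's x, y, z in units of 5 degrees (1.0 is 5 degrees), then the shift along the tool's x, y, z in units of 40 mm (1.0 is 40 mm), then the opening in per cent of the stroke, from 0 (shut) to 100 (fully open). A call has 1 to 12 rows; each row shifts and turns the commanded pose from where the row before left it, along the tool's axes as they then stand; what a row does not reach is not made up. A row lasts 1/12 s, in which the tool goes at most 41.7 mm and 7.16 degrees, less where a joint would pass 70% of its speed; a pose out of reach is approached as far as the arm can. A call is refused whole if a number of a shift passes 1 or a number of a turn 1, either way. A call with a gripper value outside its range is refused whole. The fingers move at their own pace and stop on an object; FORCE is the grip in N (left out, the last holds). Time passes only in rows, so rows that do not move let the fingers close. It gives the time, the measured TCP pose, the force and the opening at its end, in the units of the state.
- bot.state(): the state, without advancing time (a new reading comes with each control period).
- cams.read_camera(name): name is "scene" or "top" or "wrist"; returns the picture (384x512x3 uint8, red, green, blue); there is no depth.
- cams.calibration(name): a dict with "camera_matrix" (3x3 intrinsics, pixels), "cam_to_world" (4x4, takes a point from camera to world coordinates). Camera axes: x right, y up, looking along -z (the intrinsics and any distortion apply to the point x, -y, -z); pixel columns grow to the right and rows downward; lengths in m; the calibration is good to about 2 mm. A picture is of the moment at which its call begins: read the wrist's pose just before it. calibration takes no time and is no camera call; for the wrist camera it gives the pose at the moment of the call.
- bot.job_done(): hands the job in, once; it reports no verdict.
The state is a dict: "clock": time; "qpos": joint angles; "joint_vel": joint speeds; "joint_torque": joint torques, N m; "tool_pos": TCP position; "tool_rot": TCP orientation; "force": force on the tool from outside, world axes, zero at the start; "moment": the same for the moment, N m; "finger_gap": finger opening in m.
Only numpy, scipy, OpenCV 4.12 (cv2) and the standard library are available. Lean on these libraries where they do the work, as an engineer would, in place of code of your own. Each camera call takes 0.05 s, during which the arm holds its last target.

TASK

A fresh disc has been put on the angle grinder but its lock ring is only started. Take the two-pin spanner whose prongs fit the ring, feel both prongs gently into the ring's two holes before you turn it, and turn the ring clockwise until it comes up against its stop, without forcing it. Then put the spanner back upright in the wooden block it came from, prongs down in the slot, and leave everything else on the bench where it lies.

Things in the scene. Friction and masses are not known exactly. Their poses are not given: they have to be found in the camera images.
- grinder: Angle grinder lying spindle up in a wooden cradle, fixed. Origin on the bench under the axis of disc and lock ring; z up; x runs from that axis along the black motor housing (far end 287 mm out, top at most 77 mm above the bench). Grinding disc 116 mm across, its top 70.5 mm above the bench; on it sits the lock ring.
- ring_top (a point): Centre of the lock ring's upper face, 83 mm above the bench, axes as the grinder's (they do not turn with the ring). Plain steel ring 56 mm across, nothing standing above its face; two round holes 7.5 mm wide, 9 mm deep, 18 mm either side of the centre; the prongs have 0.75 mm play all round, so they go in only within about 0.04 rad.
- ring (a joint): Lock ring's turn, rad, growing clockwise from above: starts at 0 to 0.08, hard stop (tight) at 0.50, stiffness 0.08 N m (hard pressing drags it along). At value q the line of the holes is the grinder's x axis turned clockwise by q and by a fixed unknown angle of -0.5 to 0.5 (spindle locked anywhere): find the holes by eye or by sliding the prongs lightly on the face till they drop in.
- spanner: Two-pin spanner that fits: dark steel, 0.2 to 0.33 kg, upright in its block. Origin midway between prong tips, z up the stem, x along the prongs' line. Prongs 6 mm thick, 12 mm long, 36 mm apart; head 52 x 18 mm, z 12 to 22 mm; stem 20 (x) x 14 mm (y) up to z 65, gripped on its flat sides; T bar along x, 110 mm long, 9 mm thick, centre z 68. Works turned half round too.
- spanner_prong_a (a point): Centre of the tip of the spanner's prong at x = +18 mm.
- spanner_prong_b (a point): Centre of the tip of the spanner's prong at x = -18 mm.
- rack: The spanner's wooden block, fixed, 96 x 60 x 24 mm, origin at the centre of its underside. Slot in its top, in the middle: 50 mm (x) by 11 mm (y), 15 mm deep. The spanner stands with its prongs in the slot and its head resting on the block's top: its origin 12 mm above the bench over the block's centre, its x along the block's x.
- wide_rack: The similar wooden block of the other spanner, 112 x 60 x 24 mm, fixed; origin at the centre of its underside.
- wide_spanner: The other two-pin spanner, which does not fit: the same but with prongs 52 mm apart and a head 68 mm long; origin midway between its prong tips. Leave it.
- wrench: Open-ended wrench, 170 mm, lying on the bench. Leave it.
- screwdriver: Screwdriver lying on the bench. Leave it.
- spare_disc: Used grinding disc 110 mm across, lying flat. Leave it.
- tin: Steel tin 66 mm across, 85 mm tall, upright. Leave it.
- hammer: Hammer lying on the bench. Leave it.
- offcut: Square steel bar 160 x 30 x 30 mm, lying on the bench. Leave it.
Not all that is in view belongs to the job. Leave any blue look-alike of the spanner alone.

How it is judged:
On the way, in this order (a step that is already met when the one before it is completed fails the run):
1. both prongs at least 5 mm deep in the ring's holes while the ring has hardly been turned (value below 0.2) (z of each of spanner_prong_a, spanner_prong_b in the frame of ring_top below -0.005 m and horizontal distance between each of spanner_prong_a, spanner_prong_b and ring_top below 0.022 m and value of joint ring below 0.2 rad), for 0.1 s.
2. the ring turned to its stop (value above 0.45) with both prongs still in the holes (z of each of spanner_prong_a, spanner_prong_b in the frame of ring_top below -0.005 m and horizontal distance between each of spanner_prong_a, spanner_prong_b and ring_top below 0.022 m and value of joint ring above 0.45 rad), for 0.1 s.
At the end, for the whole second after the job is handed in: The ring is at its stop (value above 0.45), and the spanner stands released and still in its own block, head down on the block's top (origin 8 to 15 mm above the bench), within 8 mm of the block's centre, upright within 0.12 rad and along the slot within 0.2 rad (value of joint ring above 0.45 rad and horizontal distance between spanner and rack below 0.008 m and height (world z) of spanner between 0.008 and 0.015 m and angle between spanner's own z axis and vertical below 0.12 rad and angle between the x axis of spanner and the x axis of rack, either way round below 0.2 rad and linear speed of spanner below 0.02 m/s); the robot touches nothing.
It fails at once if the spanner is pressed or forced on the grinder or its ring with more than 40 N (contact force between spanner and grinder above 40 N).
It fails at once if a thing that is to be left alone is shifted by more than 30 mm (distance of any of wide_spanner, wrench, screwdriver, spare_disc, tin, hammer, offcut from where it was at the start of the episode above 0.03 m).
It also fails if it takes over 72 s, if anything falls off the work surface, if the arm or the gripper's body presses on something with over 40 N, if the wrist force passes 120 N, or if a joint passes its speed limit or range.

## Working session

There is one attempt and no reset: what is moved stays moved. The work goes in short steps, Python scripts to look and compute and a shell command to move; the robot and the scene stay as the last step left them, time stands still between calls to the robot, and variables do not carry over. Pictures are saved under pics/ and viewed, and the job is handed in when it is done.

```bash
mkdir -p pics; ls
python3 - <<'E'
from plant import bot,cams
import cv2
print(bot.state())
for n in("scene","top","wrist"):
    c=cams.calibration(n);print(n,c)
    cv2.imwrite(f"pics/{n}0.png",cams.read_camera(n)[:,:,::-1])
E
```

```text
pics
{'clock': 0.0, 'qpos': array([-1.20466633,  0.70710576, -0.0275992 ,  1.48495724,  0.02201408,
        0.95090937, -0.07551685]), 'joint_vel': array([-0.00199209, -0.00053418, -0.00034394,  0.00078464,  0.00054779,
        0.00022741, -0.00072787]), 'joint_torque': array([-2.65809849e-04, -8.83211875e+01,  1.23429067e+00, -2.36156470e+01,
        1.68686692e-02,  6.59399564e-03,  3.17061040e-05]), 'tool_pos': array([0.22797475, 0.52762441, 0.24783587]), 'tool_rot': array([ 2.62475449e+00,  1.72518280e+00, -1.36200260e-03]), 'force': array([-0.19055837,  0.09717834, -0.98066696]), 'moment': array([-0.00039809,  0.00595076, -0.03669262]), 'finger_gap': 0.08562601810286379}
scene {'camera_matrix': array([[410.10883791,   0.        , 255.6867013 ],
       [  0.        , 410.10883791, 198.94180093],
       [  0.        ,   0.        ,   1.        ]]), 'cam_to_world': array([[ 0.73405888, -0.49523812,  0.46464693,  1.01209872],
       [ 0.6788485 ,  0.5532292 , -0.48280654, -0.55127541],
       [-0.01795205,  0.6698333 ,  0.74229447,  0.90447311],
       [ 0.        ,  0.        ,  0.
[... 205 characters left out ...]
am_to_world': array([[-0.00684417,  0.99149948, -0.12993052,  0.34293231],
       [-0.99988216, -0.00857097, -0.0127357 , -0.03156917],
       [-0.01374107,  0.12982804,  0.99144131,  1.33081422],
       [ 0.        ,  0.        ,  0.        ,  1.        ]])}
wrist {'camera_matrix': array([[336.3705875 ,   0.        , 256.35951954],
       [  0.        , 336.3705875 , 188.10411683],
       [  0.        ,   0.        ,   1.        ]]), 'cam_to_world': array([[ 0.39720523, -0.8677252 , -0.29879923,  0.15046778],
       [ 0.91772708,  0.37476736,  0.1316299 ,  0.56054601],
       [-0.00223838, -0.32650023,  0.94519447,  0.37409933],
       [ 0.        ,  0.        ,  0.        ,  1.        ]])}
```

View pics/top0.png

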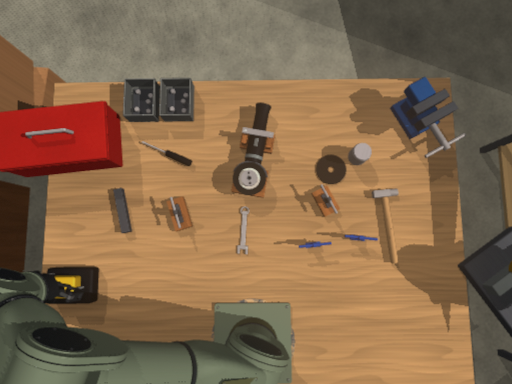

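View pics/scene0.png

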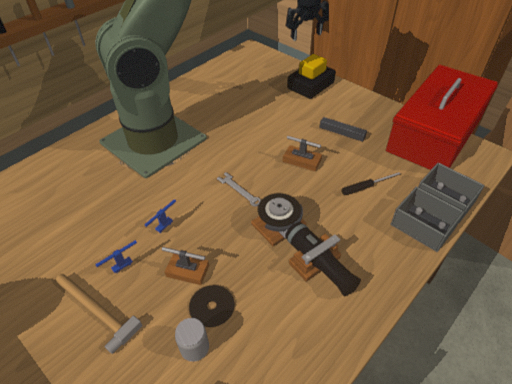

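View pics/wrist0.png

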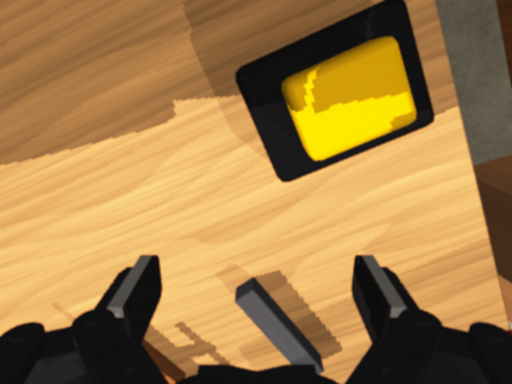

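```bash
cat > h.py <<'E'
import numpy as np,cv2
from plant import bot,cams
def ray(cal,u,v):
    K=cal["camera_matrix"];T=cal["cam_to_world"]
    d=np.array([(u-K[0,2])/K[0,0],-(v-K[1,2])/K[1,1],-1.])
    return T[:3,3],T[:3,:3]@d
def px(cal,u,v,z):
    o,d=ray(cal,u,v); return o+d*(z-o[2])/d[2]
def proj(cal,p):
    K=cal["camera_matrix"];T=cal["cam_to_world"]
    c=T[:3,:3].T@(np.asarray(p)-T[:3,3]); return np.array([K[0,2]+K[0,0]*c[0]/-c[2],K[1,2]+K[1,1]*c[1]/c[2]])
def crop(im,x0,y0,w,h,s,name):
    cv2.imwrite(name,cv2.resize(im[y0:y0+h,x0:x0+w,::-1],None,fx=s,fy=s,interpolation=cv2.INTER_CUBIC))
E
python3 - <<'E'
import cv2,numpy as np
a=cv2.imread("pics/top0.png");s=cv2.imread("pics/scene0.png")
f=lambda im,x,y:cv2.resize(im[y:y+50,x:x+66],(396,300),interpolation=cv2.INTER_CUBIC)
cv2.imwrite("pics/c0.png",np.vstack([np.hstack([f(a,145,187),f(a,293,175)]),np.hstack([f(s,270,125),f(s,153,237)])]))
E
```

```text
(no output)
```

View pics/c0.png

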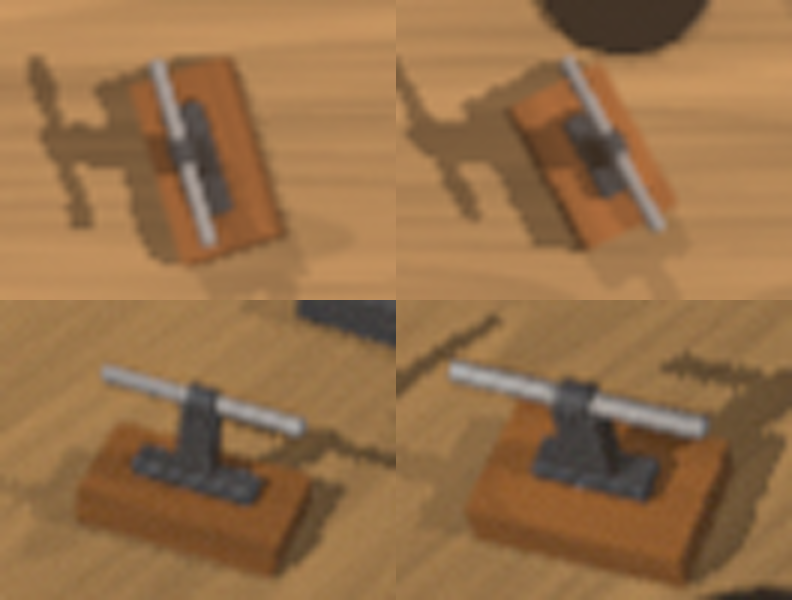

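Run:
```python
from h import *
c=cams.calibration("top");s=cams.calibration("scene")
for nm,P,x0,y0,X in (("R",[(508,107),(596,62),(676,203),(590,248)],293,175,396),("L",[(130,85),(235,58),(284,235),(185,262)],145,187,0)):
    q=[px(c,(u-X)/6+x0,v/6+y0,.024)[:2] for u,v in P]
    print(nm,np.round(q,3).tolist(),np.round([np.linalg.norm(q[i]-q[(i+1)%4]) for i in range(4)],3),np.mean(q,0))
P=[(466,490),(0,0),(728,450),(690,560)]
print("scene R",[px(s,(u-396)/6+153,(v-300)/6+237,.024)[:2].round(3) for u,v in [(466,492),(688,562),(730,450)]])
# T bar
for e in [(568,62),(660,228)]: print("bar",px(c,(e[0]-396)/6+293,e[1]/6+175,.08).round(3))
print("ring",px(c,249.5,178,.083),"tail",px(c,263,105,.05))
im=cams.read_camera("top"); cv2.imwrite("pics/t1.png",cv2.resize(im[90:205,215:315,::-1],(600,690)[:2] and (520,598),interpolation=cv2.INTER_CUBIC))
im=cams.read_camera("scene"); cv2.imwrite("pics/s1.png",cv2.resize(im[180:260,240:340,::-1],(750,600),interpolation=cv2.INTER_CUBIC))
```

```text
R [[0.513, -0.212], [0.539, -0.265], [0.455, -0.31], [0.429, -0.258]] [0.059 0.095 0.058 0.096] [ 0.48374832 -0.26133428]
L [[0.487, 0.304], [0.503, 0.242], [0.398, 0.211], [0.382, 0.269]] [0.064 0.109 0.06  0.111] [0.44240551 0.25628015]
scene R [array([ 0.451, -0.306]), array([ 0.546, -0.266]), array([ 0.519, -0.217])]
bar [ 0.531 -0.239  0.08 ]
bar [ 0.436 -0.288  0.08 ]
ring [0.55785389 0.00652023 0.083     ] tail [ 0.82957507 -0.04230602  0.05      ]
```

View pics/t1.png

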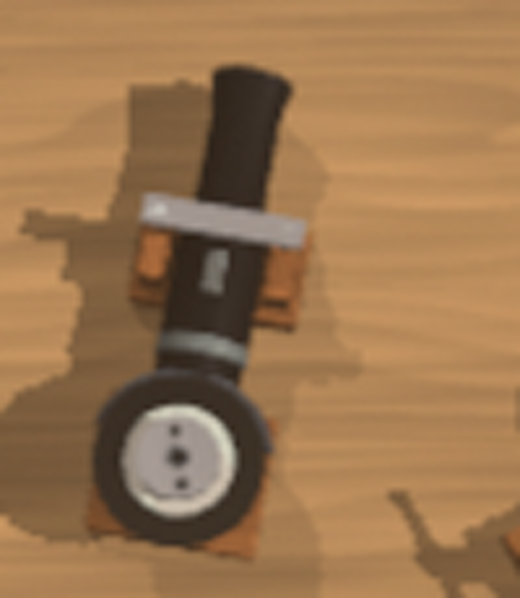

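View pics/s1.png

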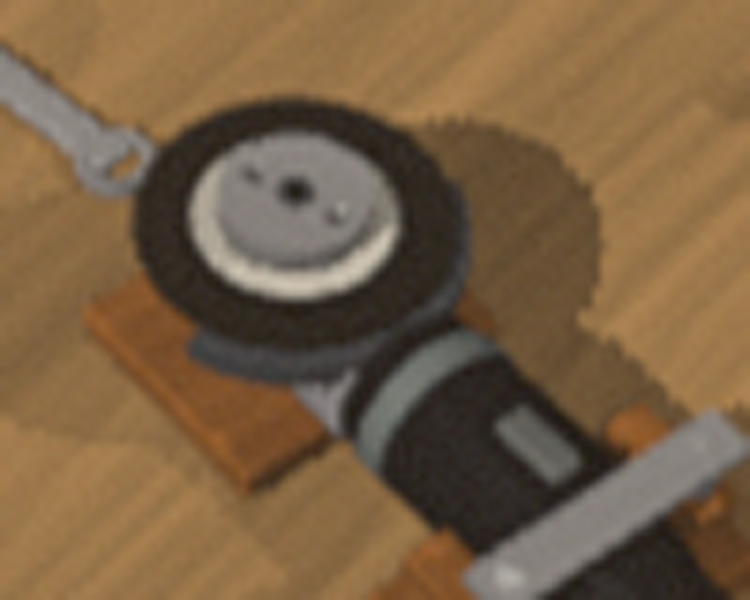

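```bash
python3 -m pendant '[[0,0,0,-0.544,0.794,0,100],[0,0,0,-0.544,0.794,0,100],[0,0,0,-0.544,0.794,0,100],[0,0,0,-0.544,0.794,0,100],[0,0,0,-0.544,0.794,0,100],[0,0,0,-0.544,0.794,0,100],[0,0,0,-0.544,0.794,0,100],[0,0,0,-0.544,0.794,0,100],[0,0,0,-0.544,0.794,0,100],[0,0,0,-0.544,0.794,0,100],[0,0,0,-0.544,0.794,0,100],[0,0,0,-0.544,0.794,0,100]]' 40
python3 -m pendant '[[0,0,0,-0.544,0.794,0,100],[0,0,0,-0.544,0.794,0,100],[0,0,0,-0.544,0.794,0,100],[0,0,0,-0.544,0.794,0,100],[0,0,1,0,0,0,100],[0,0,1,0,0,0,100],[0,0,1,0,0,0,100],[0,0,1,0,0,0,100],[0,0,1,0,0,0,100],[0,0,1,0,0,0,100],[0,0,1,0,0,0,100],[0,0,1,0,0,0,100]]'
python3 -m pendant '[[0,0,1,0,0,0,100],[0,0,1,0,0,0,100],[0,0,1,0,0,0,100],[0,0,1,0,0,0,100],[0,0,1,0,0,0,100],[0,0,1,0,0,0,100],[0,0,0,0,0,0,100],[0,0,0,0,0,0,100],[0,0,0,0,0,0,100]]'
python3 - <<'E'
from h import *
c=cams.calibration("wrist");s=bot.state();print(s["tool_pos"],s["tool_rot"],s["qpos"],s["clock"])
im=cams.read_camera("wrist");cv2.imwrite("pics/w1.png",im[:,:,::-1]);np.save("w1.npy",im);np.savez("w1c.npz",**c)
E
```

```text
clock: 1.25
tool_pos: [0.4751, 0.1351, 0.2484]
tool_rot: [2.625, 1.726, 0.0]
force: [0.4, -0.2, -0.1]
finger_gap: 0.0854
clock: 2.25
tool_pos: [0.5564, 0.0067, 0.2482]
tool_rot: [3.059, 0.717, -0.0]
force: [-0.8, 0.7, 0.8]
finger_gap: 0.0856
clock: 3.0
tool_pos: [0.5564, 0.0067, 0.2483]
tool_rot: [3.14, -0.087, -0.0]
force: [-1.2, 0.2, -0.0]
finger_gap: 0.0852
[0.55639385 0.00671067 0.24825153] [ 3.14029803e+00 -8.73299982e-02 -2.79534896e-04] [-0.19296902  0.69190954  0.23951339  1.55887299 -0.19217662  0.91418596
  0.05554882] 3.0
```

View pics/w1.png

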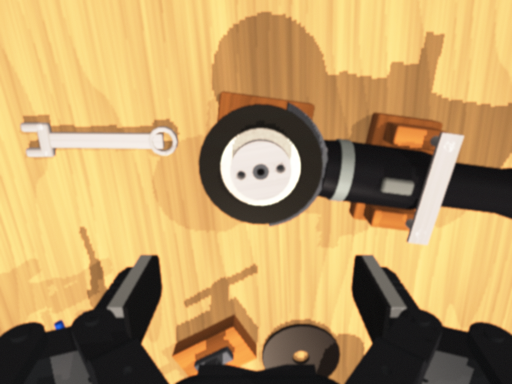

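Run:
```python
from h import *
im=np.load("w1.npy"); crop(im,190,95,150,140,4,"pics/w1c.png"); crop(im,160,290,190,94,4,"pics/w1r.png")
```

```text
(no output)
```

View pics/w1c.png

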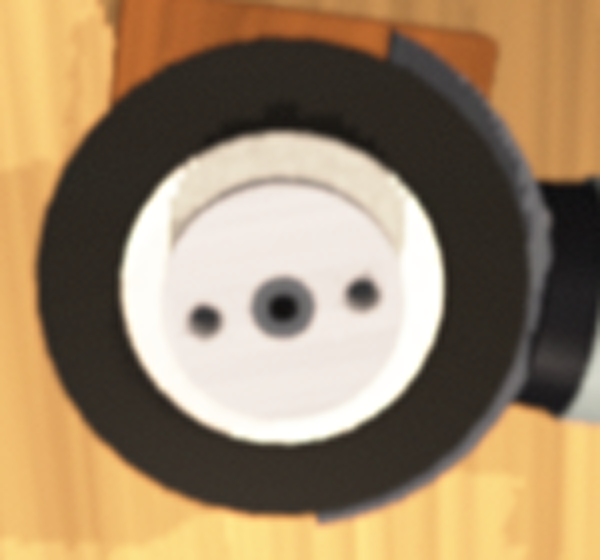

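View pics/w1r.png

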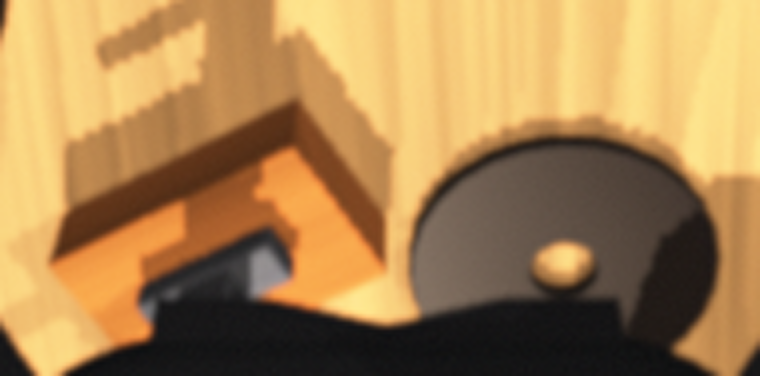

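Run:
```python
from h import *
c=dict(np.load("w1c.npz"))
f=lambda u,v,x0,y0:((u+.5)/4-.5+x0,(v+.5)/4-.5+y0)
H=[px(c,*f(u,v,190,95),.083) for u,v in((205,320),(363,293),(284,301),(283,307))]
print(np.round(H,4)); d=H[1]-H[0];print("sep",np.linalg.norm(d),"ang",np.degrees(np.arctan2(d[1],d[0])),(H[0]+H[1])/2)
D=[px(c,*f(u,v,190,95),.0705) for u,v in((38,280),(528,280),(280,38),(280,515))];print(np.round(D,4))
# holes by threshold
im=cv2.cvtColor(np.load("w1.npy"),cv2.COLOR_RGB2GRAY).astype(float)
for u,v in((205,320),(363,293)):
    x,y=f(u,v,190,95);x0,y0=int(round(x))-7,int(round(y))-7
    w=im[y0:y0+15,x0:x0+15];w=np.clip(200-w,0,None);yy,xx=np.mgrid[:15,:15]
    r=np.hypot(xx-7,yy-7)<6.5;w=(w>40)*r
    print("thr",x,y,x0+(w*xx).sum()/w.sum(),y0+(w*yy).sum()/w.sum(),w.sum())
R=[px(c,*f(u,v,160,290),.024) for u,v in((52,263),(293,148),(385,268))];print("rack",np.round(R,4))
```

```text
[[0.5418 0.003  0.083 ]
 [0.5777 0.0073 0.083 ]
 [0.5599 0.0064 0.083 ]
 [0.5596 0.005  0.083 ]]
sep 0.036134033549198454 ang 6.854433515266042 [0.55976014 0.00513839 0.083     ]
[[ 0.5028  0.0112  0.0705]
 [ 0.617   0.0047  0.0705]
 [ 0.5621  0.0629  0.0705]
 [ 0.556  -0.0522  0.0705]]
thr 240.875 174.625 240.71428571428572 174.69387755102042 49
thr 280.375 167.875 280.1 167.86 50
rack [[ 0.4294 -0.2601  0.024 ]
 [ 0.5132 -0.2175  0.024 ]
 [ 0.5399 -0.2685  0.024 ]]
```

```bash
python3 -m pendant '[[0,0,0,-0.178,0.854,0,100],[0,0,0,-0.178,0.854,0,100],[0,0,0,-0.178,0.854,0,100],[0,0,0,-0.178,0.854,0,100],[0,0,0,-0.178,0.854,0,100],[0,0,0,-0.178,0.854,0,100],[0,0,0,-0.178,0.854,0,100],[0,0,0,-0.178,0.854,0,100],[0,0,1,0,0,0,100],[0,0,1,0,0,0,100],[0,0,1,0,0,0,100],[0,0,1,0,0,0,100]]' 
python3 -m pendant '[[0,0,1,0,0,0,100],[0,0,1,0,0,0,100],[0,0,1,0,0,0,100],[0,0,1,0,0,0,100],[0,0,1,0,0,0,100],[0,0,1,0,0,0,100],[0,0,1,0,0,0,100],[0,0,0.86,0,0,0,100],[0,0,0,0,0,0,100],[0,0,0,0,0,0,100],[0,0,0,0,0,0,100]]'
python3 - <<'E'
from h import *
c=cams.calibration("wrist");s=bot.state();print(s["tool_pos"],s["tool_rot"],s["qpos"],s["clock"])
im=cams.read_camera("wrist");np.save("w2.npy",im);np.savez("w2c.npz",**c)
cv2.imwrite("pics/w2.png",im[:,:,::-1]);crop(im,160,95,190,140,4,"pics/w2c.png")
E
```

```text
clock: 4.05
tool_pos: [0.4834, -0.263, 0.2483]
tool_rot: [-3.075, 0.641, -0.0]
force: [0.5, -0.2, -1.1]
finger_gap: 0.0851
clock: 4.97
tool_pos: [0.4835, -0.2628, 0.2483]
tool_rot: [2.686, -1.629, -0.0]
force: [0.4, -0.4, 0.1]
finger_gap: 0.0853
[ 0.48348535 -0.26279708  0.24831614] [ 2.68620377e+00 -1.62905482e+00 -1.35063294e-04] [ 0.1859828   0.7205581   0.50255487  1.58568819 -0.4042604   0.94062288
 -0.26565544] 4.9667
```

View pics/w2.png

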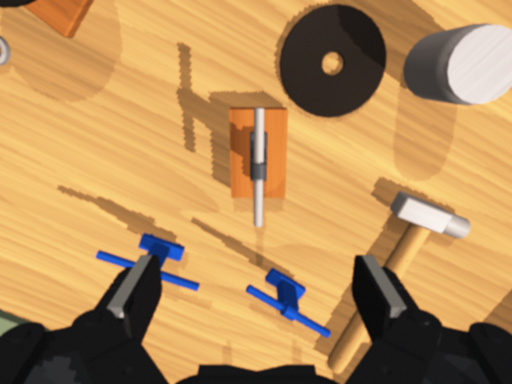

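View pics/w2c.png

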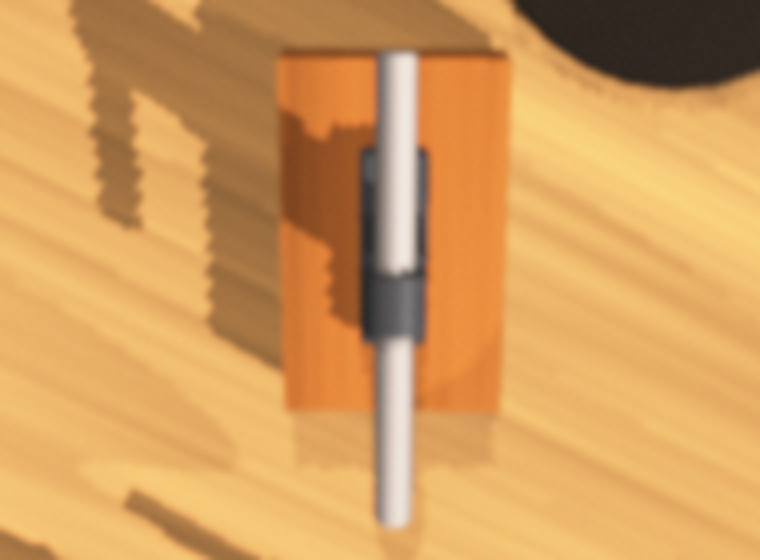

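Run:
```python
from h import *
c=dict(np.load("w2c.npz"))
f=lambda u,v:((u+.5)/4-.5+160,(v+.5)/4-.5+95)
R=np.array([px(c,*f(u,v),.024) for u,v in((278,57),(512,58),(498,411),(286,411))])
print(np.round(R,4),R.mean(0),[np.linalg.norm(R[i]-R[(i+1)%4]).round(4) for i in range(4)])
for a,b in((3,0),(2,1)):
    d=R[b]-R[a];print(np.degrees(np.arctan2(d[1],d[0])))
B=np.array([px(c,*f(u,v),.0815) for u,v in((397,53),(394,525))]);d=B[0]-B[1];print(B,B.mean(0),np.linalg.norm(d),np.degrees(np.arctan2(d[1],d[0])))
print("stem", px(c,*f(394,305),.08))
```

```text
[[ 0.5136 -0.2167  0.024 ]
 [ 0.5409 -0.2698  0.024 ]
 [ 0.4551 -0.3132  0.024 ]
 [ 0.4279 -0.2609  0.024 ]] [ 0.48437762 -0.26515708  0.024     ] [np.float64(0.0597), np.float64(0.0961), np.float64(0.059), np.float64(0.0963)]
27.3021676703506
26.903702279161095
[[ 0.53320323 -0.24010419  0.0815    ]
 [ 0.4349239  -0.29073752  0.0815    ]] [ 0.48406356 -0.26542085  0.0815    ] 0.11055569859155884 27.257441894494466
stem [ 0.48311323 -0.26556823  0.08      ]
```

```bash
python3 -m pendant '[[0,0,0.07,0.062,0.015,0.79,100],[0,0,0,0,0,0.79,100],[0,0,0,0,0,0.79,100],[0,0,0,0,0,0.79,100],[0,0,0,0,0,0.79,100],[0,0,0,0,0,0.79,100],[0,0,0,0,0,0,100],[0,0,0,0,0,0,100],[0,0,0,0,0,0,100],[0,0,0,0,0,0,40],[0,0,0,0,0,0,40],[0,0,0,0,0,0,40]]' 60
python3 - <<'E'
from h import *
s=bot.state();print(s)
im=cams.read_camera("scene");crop(im,130,200,133,100,6,"pics/s2.png")
E
```

```text
clock: 6.02
tool_pos: [0.4846, -0.2654, 0.0598]
tool_rot: [-2.679, 1.641, -0.003]
force: [0.6, 0.2, -0.2]
finger_gap: 0.0518
{'clock': 6.0167, 'qpos': array([ 0.28274174,  0.98671283,  0.31586505,  1.74289101, -0.56795703,
        0.50254929, -0.12887599]), 'joint_vel': array([ 0.00153108,  0.01076039, -0.00513525,  0.0017154 , -0.00104877,
       -0.00556098,  0.00015148]), 'joint_torque': array([ 4.05229256e-02, -9.36519885e+01,  9.63987887e+00, -1.18940198e+01,
        2.74794496e-02,  2.93421652e-02, -3.68390974e-03]), 'tool_pos': array([ 0.48462497, -0.26539091,  0.05983782]), 'tool_rot': array([-2.67873173e+00,  1.64116291e+00, -2.53316450e-03]), 'force': array([ 0.56131583,  0.19187282, -0.16189477]), 'moment': array([ 0.04777981, -0.00128429, -0.04592757]), 'finger_gap': 0.051806616825160474}
```

View pics/s2.png

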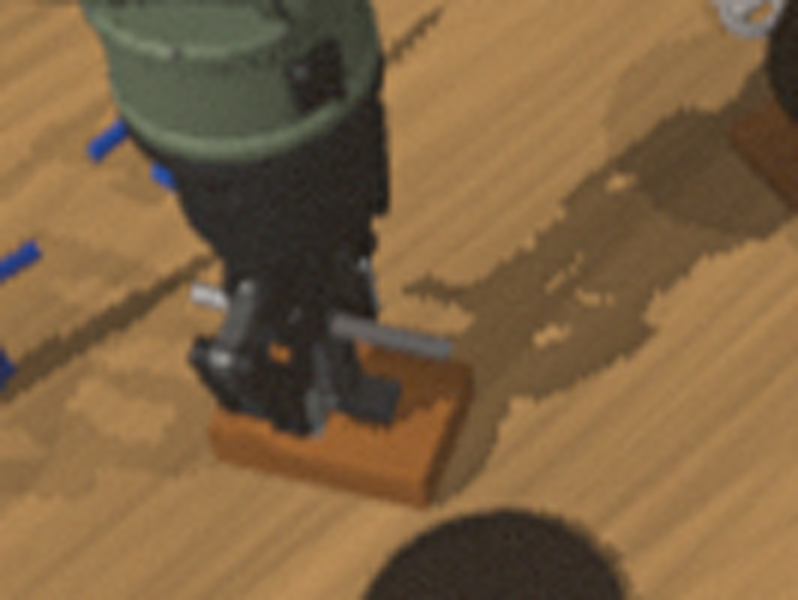

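```bash
python3 -m pendant '[[0,0,0,0,0,0,0],[0,0,0,0,0,0,0],[0,0,0,0,0,0,0],[0,0,0,0,0,0,0],[0,0,0,0,0,0,0],[0,0,0,0,0,0,0],[0,0,0,0,0,0,0],[0,0,0,0,0,0,0]]' 80
python3 -c "
from plant import bot
s=bot.state();print(s['tool_pos'],s['tool_rot'],s['force'],s['moment'],s['finger_gap'])"
```

```text
clock: 6.73
tool_pos: [0.4842, -0.2653, 0.059]
tool_rot: [2.678, -1.642, 0.001]
force: [-0.5, 0.7, 5.4]
finger_gap: 0.0131
[ 0.48421395 -0.26531471  0.0590258 ] [ 2.67845998e+00 -1.64175718e+00  5.45243677e-04] [-0.48429036  0.66453336  5.40459313] [0.08058043 0.14042424 0.01504092] 0.013108985203080377
```

```bash
python3 -m pendant '[[0,0,0,0,0,-0.2,0],[0,0,0,0,0,-0.3,0],[0,0,0,0,0,-0.5,0],[0,0,0,0,0,-0.6,0],[0,0,0,0,0,-0.7,0],[0,0,0,0,0,-0.7,0],[0,0,0,0,0,-0.5,0],[0,0,0,0,0,0,0],[0,0,0,0,0,0,0],[0,0,0,0,0,0,0]]'
python3 - <<'E'
from h import *
s=bot.state();print(s['tool_pos'],s['tool_rot'],s['force'],s['moment'],s['finger_gap'])
c=cams.calibration("wrist")
im=cams.read_camera("scene");crop(im,130,170,133,100,6,"pics/s3.png")
im=cams.read_camera("wrist");cv2.imwrite("pics/w3.png",im[:,:,::-1])
E
```

```text
clock: 7.57
tool_pos: [0.4839, -0.2649, 0.1982]
tool_rot: [2.678, -1.642, -0.002]
force: [-0.1, -0.4, -2.5]
finger_gap: 0.0129
[ 0.48386856 -0.26494271  0.19819776] [ 2.67848383e+00 -1.64172935e+00 -1.53933976e-03] [-0.08159611 -0.4011256  -2.5070099 ] [-0.01221155 -0.0567068  -0.00442518] 0.01292883010094147
```

View pics/s3.png

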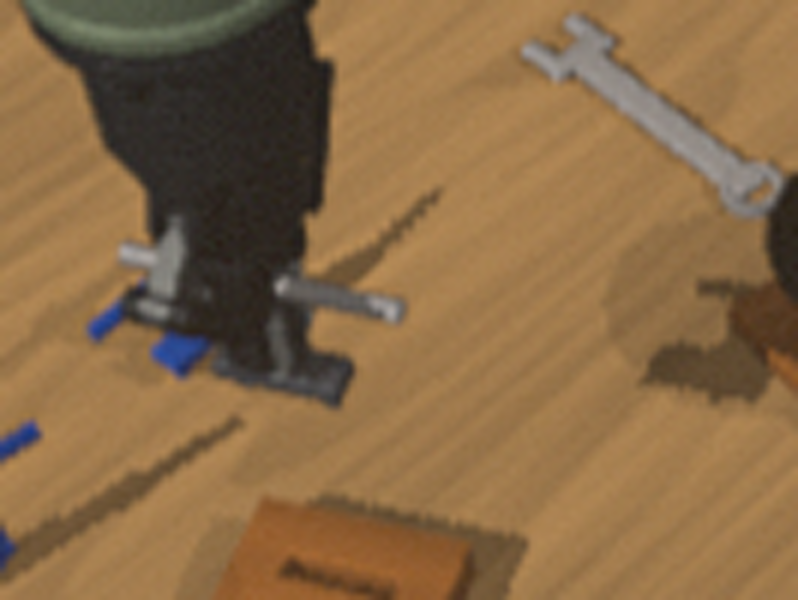

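View pics/w3.png

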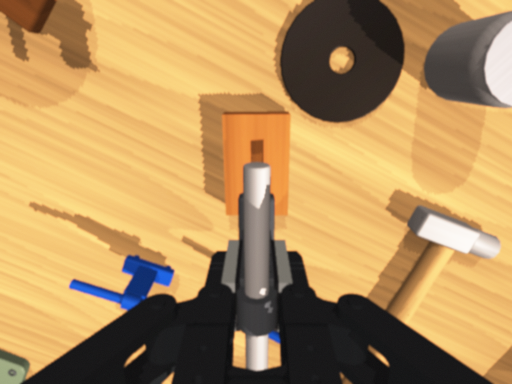

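```bash
python3 -m pendant '[[0,0,0,-0.645,-0.594,0,0],[0,0,0,-0.645,-0.594,0,0],[0,0,0,-0.645,-0.594,0,0],[0,0,0,-0.645,-0.594,0,0],[0,0,0,-0.645,-0.594,0,0],[0,0,0,-0.645,-0.594,0,0],[0,0,0,-0.645,-0.594,0,0],[0,0,0,-0.645,-0.594,0,0],[0,0,1,0,0,0,0],[0,0,1,0,0,0,0],[0,0,1,0,0,0,0],[0,0,1,0,0,0,0]]'
python3 -m pendant '[[0,0,0.02,0,0,0.3,0],[0,0,0,0,0,0.3,0],[0,0,0,0,0,0.3,0],[0,0,0,0,0,0,0],[0,0,0,0,0,0,0],[0,0,0,0,0,0,0]]'
python3 - <<'E'
from h import *
s=bot.state();print(s['tool_pos'],s['tool_rot'],s['force'],s['moment'],s['finger_gap'],s['qpos'])
r=s['tool_rot'];print(np.degrees(2*np.arctan2(r[1],r[0])))
c=cams.calibration("wrist");np.savez("w4c.npz",**c)
im=cams.read_camera("wrist");cv2.imwrite("pics/w4.png",im[:,:,::-1]);np.save("w4.npy",im)
im=cams.read_camera("scene");crop(im,225,150,120,90,6,"pics/s4.png")
E
```

```text
clock: 8.67
tool_pos: [0.5596, 0.005, 0.1979]
tool_rot: [2.347, -2.086, -0.001]
force: [-0.1, 0.0, -1.4]
finger_gap: 0.0127
clock: 9.17
tool_pos: [0.5599, 0.0047, 0.163]
tool_rot: [2.35, -2.084, 0.0]
force: [-0.8, 0.6, -2.2]
finger_gap: 0.013
[0.55993103 0.00471387 0.16301636] [ 2.35042293e+00 -2.08413799e+00  2.93367175e-04] [-0.84599325  0.57914572 -2.17782866] [ 0.06137834 -0.00599819  0.01478993] 0.013010286551069448 [-0.35965972  0.88104086  0.60616726  1.65600552 -0.64799256  0.81492243
 -0.91609959]
-83.12729918042814
```

View pics/w4.png

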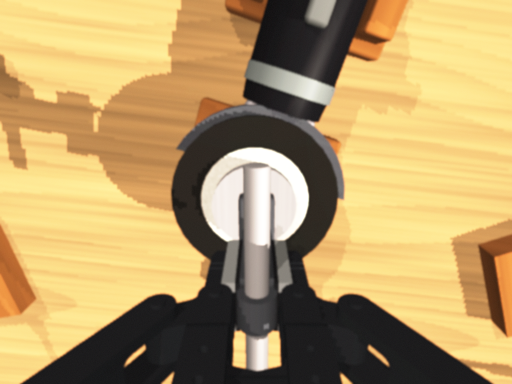

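View pics/s4.png

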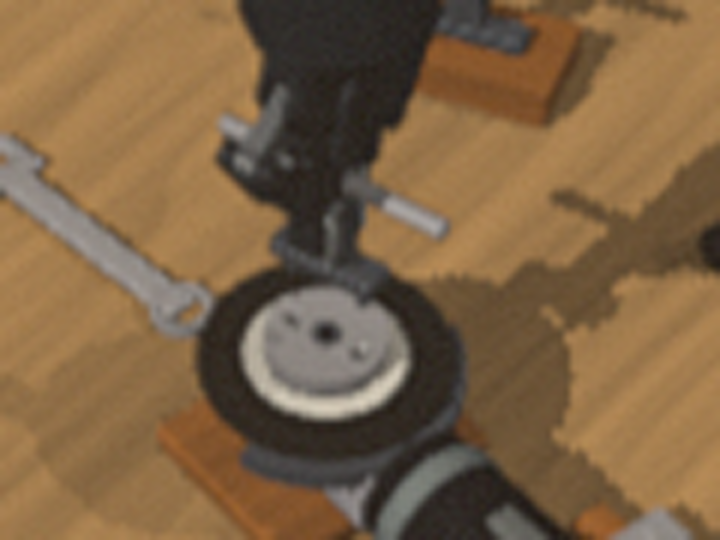

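```bash
python3 -m pendant '[[0,0,0,0,0,0.25,0],[0,0,0,0,0,0.25,0],[0,0,0,0,0,0.2,0],[0,0,0,0,0,0.025,0],[0,0,0,0,0,0.025,0],[0,0,0,0,0,0.025,0],[0,0,0,0,0,0.025,0],[0,0,0,0,0,0.025,0],[0,0,0,0,0,0,0],[0,0,0,0,0,0,0]]'
cat > st.py <<'E'
from h import *
P=[];F=[];M=[]
s=bot.state();r=s['tool_rot'];a=2*np.arctan2(r[1],r[0])
print("t",round(s['clock'],2),"pos",s['tool_pos'].round(4),"yaw",np.degrees(a).round(2),"rz",r[2].round(4),"F",s['force'].round(2),"M",s['moment'].round(3),s['finger_gap'].round(4))
E
python3 st.py
```

```text
clock: 10.1
tool_pos: [0.56, 0.0049, 0.1299]
tool_rot: [-2.351, 2.084, -0.0]
force: [0.2, -0.2, -1.0]
finger_gap: 0.0132Traceback (most recent call last):
  File "st.py", line 4, in <module>
    print("t",round(s['clock'],2),"pos",s['tool_pos'].round(4),"yaw",np.degrees(a).round(2),"rz",r[2].round(4),"F",s['force'].round(2),"M",s['moment'].round(3),s['finger_gap'].round(4))
                                                                                                                                                                ^^^^^^^^^^^^^^^^^^^^^
AttributeError: 'float' object has no attribute 'round'
```

```bash
sed -i "s/s\['finger_gap'\].round(4)/s['finger_gap']/" st.py
python3 -m pendant '[[0,0,0,0,0,0.025,0],[0,0,0,0,0,0.025,0],[0,0,0,0,0,0,0]]'; python3 st.py
```

```text
clock: 10.35
tool_pos: [0.5597, 0.0051, 0.1275]
tool_rot: [2.351, -2.084, -0.001]
force: [-1.7, 0.8, -2.6]
finger_gap: 0.0131
t 10.35 pos [0.5597 0.0051 0.1275] yaw -83.11 rz -0.0006 F [-1.75  0.83 -2.56] M [ 0.212  0.184 -0.052] 0.013062671963039545
```

```bash
python3 -m pendant '[[0,0,0,0,0,0.025,0],[0,0,0,0,0,0.025,0],[0,0,0,0,0,0,0]]'; python3 st.py
```

```text
clock: 10.6
tool_pos: [0.5597, 0.005, 0.1255]
tool_rot: [2.351, -2.084, -0.001]
force: [-0.5, 1.3, -2.9]
finger_gap: 0.0124
t 10.6 pos [0.5597 0.005  0.1255] yaw -83.11 rz -0.0007 F [-0.47  1.28 -2.91] M [ 0.428  0.297 -0.035] 0.012417740121346842
```

```bash
python3 -m pendant '[[0,0,0,0,0,0.025,0],[0,0,0,0,0,0.025,0],[0,0,0,0,0,0,0]]'; python3 st.py
python3 - <<'E'
from h import *
im=cams.read_camera("scene");crop(im,225,150,120,90,6,"pics/s5.png")
E
```

```text
clock: 10.85
tool_pos: [0.5598, 0.005, 0.1235]
tool_rot: [2.351, -2.084, -0.0]
force: [-1.6, 2.4, -2.7]
finger_gap: 0.0132
t 10.85 pos [0.5598 0.005  0.1235] yaw -83.11 rz -0.0005 F [-1.57  2.39 -2.71] M [0.597 0.491 0.024] 0.01320926991253444
```

View pics/s5.png

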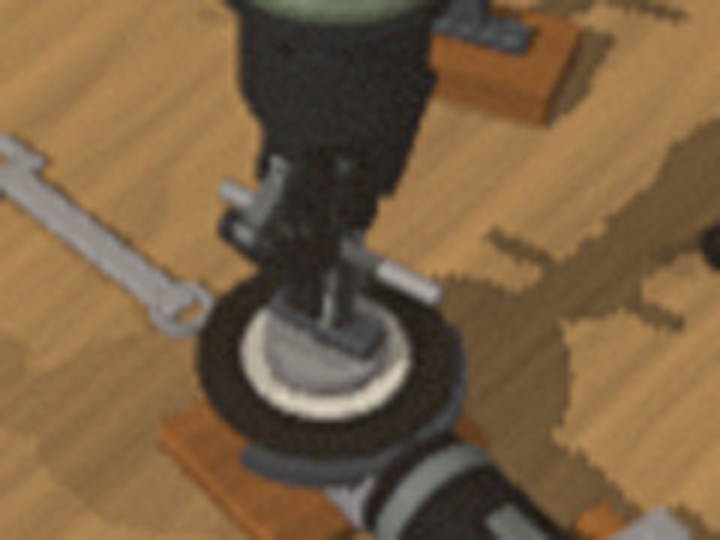

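```bash
python3 -m pendant '[[0,0,0,-0.008,0.005,0.025,0],[0,0,0,0,0,0,0],[0,0,0,0,0,0,0],[0,0,0,0,0,0,0]]'; python3 st.py;
python3 -m pendant '[[0,0,0.2,0,0,0,0],[0,0,0.3,0,0,0,0],[0,0,0.3,0,0,0,0],[0,0,0.2,0,0,0,0],[0,0,0,0,0,0,0],[0,0,0,0,0,0,0]]'; python3 st.py
```

```text
clock: 11.23
tool_pos: [0.5597, 0.0051, 0.1227]
tool_rot: [2.351, -2.084, 0.0]
force: [-1.0, 1.2, -2.5]
finger_gap: 0.0132
t 11.23 pos [0.5597 0.0051 0.1227] yaw -83.12 rz 0.0003 F [-1.03  1.24 -2.45] M [ 0.249  0.17  -0.006] 0.013180949348454705
clock: 11.73
tool_pos: [0.5596, 0.0054, 0.1227]
tool_rot: [2.258, -2.184, -0.0]
force: [-1.0, 3.8, -1.8]
finger_gap: 0.0128
t 11.73 pos [0.5596 0.0054 0.1227] yaw -88.11 rz -0.0002 F [-1.03  3.8  -1.79] M [1.03  0.288 0.072] 0.01275891336640357
```

```bash
python3 -m pendant '[[0,0,0.3,-0.008,0,0,0],[0,0,0.3,0,0,0,0],[0,0,0.3,0,0,0,0],[0,0,0.3,0,0,0,0],[0,0,0.3,0,0,0,0],[0,0,0.3,0,0,0,0],[0,0,0.2,0,0,0,0],[0,0,0,0,0,0,0],[0,0,0,0,0,0,0]]'; python3 st.py
```

```text
clock: 12.48
tool_pos: [0.5596, 0.0055, 0.1227]
tool_rot: [2.059, -2.373, 0.0]
force: [-1.7, 4.0, -2.4]
finger_gap: 0.0132
t 12.48 pos [0.5596 0.0055 0.1227] yaw -98.1 rz 0.0001 F [-1.65  4.02 -2.42] M [1.124 0.359 0.055] 0.013182307617424633
```

```bash
python3 -m pendant '[[0,0,0.3,-0.01,0.005,0,0],[0,0,0.3,0,0,0,0],[0,0,0.3,0,0,0,0],[0,0,0.3,0,0,0,0],[0,0,0.2,0,0,0,0],[0,0,0.2,0,0,0,0],[0,0,0,0,0,0,0],[0,0,0,0,0,0,0]]'; python3 st.py
```

```text
clock: 13.15
tool_pos: [0.5595, 0.0059, 0.1227]
tool_rot: [1.888, -2.511, 0.0]
force: [-0.6, 4.4, -1.8]
finger_gap: 0.0134
t 13.15 pos [0.5595 0.0059 0.1227] yaw -106.12 rz 0.0004 F [-0.56  4.42 -1.83] M [0.872 0.033 0.046] 0.013384824943232957
```

```bash
for i in 1 2 3; do :; done
python3 -m pendant '[[0,0,0.2,0,0,0,0],[0,0,0.1,0,0,0,0],[0,0,0,0,0,0,0]]'; python3 st.py
python3 -m pendant '[[0,0,0.2,0,0,0,0],[0,0,0,0,0,0,0]]'; python3 st.py
python3 -m pendant '[[0,0,0.2,0,0,0,0],[0,0,0,0,0,0,0]]'; python3 st.py
```

```text
clock: 13.4
tool_pos: [0.5595, 0.0059, 0.1227]
tool_rot: [1.854, -2.536, 0.0]
force: [0.3, 4.3, -2.8]
finger_gap: 0.0129
t 13.4 pos [0.5595 0.0059 0.1227] yaw -107.67 rz 0.0003 F [ 0.26  4.28 -2.76] M [ 0.904 -0.035  0.012] 0.012853934305138582
clock: 13.57
tool_pos: [0.5595, 0.0059, 0.1227]
tool_rot: [1.831, -2.553, 0.0]
force: [0.9, 3.8, -1.1]
finger_gap: 0.0128
t 13.57 pos [0.5595 0.0059 0.1227] yaw -108.7 rz 0.0001 F [ 0.9   3.8  -1.09] M [ 0.904 -0.089  0.039] 0.012830633103090473
clock: 13.73
tool_pos: [0.5595, 0.006, 0.1227]
tool_rot: [1.809, -2.569, 0.0]
force: [-0.2, 3.8, -2.3]
finger_gap: 0.0129
t 13.73 pos [0.5595 0.006  0.1227] yaw -109.7 rz 0.0002 F [-0.19  3.81 -2.3 ] M [ 0.943 -0.044  0.124] 0.012905352404835589
```

```bash
python3 -m pendant '[[0,0,0.2,0,0,0,0],[0,0,0,0,0,0,0]]'; python3 st.py
python3 -m pendant '[[0,0,0.2,0,0,0,0],[0,0,0,0,0,0,0]]'; python3 st.py
```

```text
clock: 13.9
tool_pos: [0.5595, 0.0059, 0.1227]
tool_rot: [1.786, -2.584, 0.0]
force: [-0.1, 3.5, -1.8]
finger_gap: 0.0129
t 13.9 pos [0.5595 0.0059 0.1227] yaw -110.7 rz 0.0001 F [-0.07  3.53 -1.82] M [ 0.917 -0.08   0.058] 0.012937951331698623
clock: 14.07
tool_pos: [0.5595, 0.0059, 0.1227]
tool_rot: [1.763, -2.6, 0.0]
force: [-0.3, 4.0, -0.6]
finger_gap: 0.0133
t 14.07 pos [0.5595 0.0059 0.1227] yaw -111.71 rz 0.0002 F [-0.28  3.98 -0.62] M [ 0.933 -0.058  0.078] 0.013288878601052847
```

```bash
python3 -m pendant '[[0,0,0.2,0,0,0,0],[0,0,0,0,0,0,0]]'; python3 st.py
python3 -m pendant '[[0,0,0.2,0,0,0,0],[0,0,0,0,0,0,0]]'; python3 st.py
python3 -m pendant '[[0,0,0,0,0,0,0],[0,0,0,0,0,0,0]]'; python3 st.py
```

```text
clock: 14.23
tool_pos: [0.5595, 0.006, 0.1227]
tool_rot: [1.741, -2.615, 0.0]
force: [0.2, 4.1, -2.7]
finger_gap: 0.0128
t 14.23 pos [0.5595 0.006  0.1227] yaw -112.7 rz 0.0001 F [ 0.25  4.15 -2.72] M [ 1.033 -0.123  0.078] 0.01277986466408958
clock: 14.4
tool_pos: [0.5595, 0.006, 0.1227]
tool_rot: [1.718, -2.63, -0.0]
force: [0.2, 3.3, -1.7]
finger_gap: 0.013
t 14.4 pos [0.5595 0.006  0.1227] yaw -113.69 rz -0.0 F [ 0.16  3.33 -1.71] M [ 1.082 -0.114  0.165] 0.012956462582611976
clock: 14.57
tool_pos: [0.5595, 0.006, 0.1227]
tool_rot: [1.72, -2.629, -0.0]
force: [0.4, 4.3, -0.8]
finger_gap: 0.013
t 14.57 pos [0.5595 0.006  0.1227] yaw -113.61 rz -0.0 F [ 0.45  4.28 -0.81] M [ 1.092 -0.075  0.125] 0.013044343695537898
```

```bash
python3 -m pendant '[[0,0,0.2,0,0,0,0],[0,0,0,0,0,0,0]]'; python3 st.py
python3 -m pendant '[[0,0,0.2,0,0,0,0],[0,0,0,0,0,0,0]]'; python3 st.py
```

```text
clock: 14.73
tool_pos: [0.5595, 0.006, 0.1227]
tool_rot: [1.695, -2.645, 0.0]
force: [1.0, 5.0, -0.6]
finger_gap: 0.0132
t 14.73 pos [0.5595 0.006  0.1227] yaw -114.68 rz 0.0 F [ 1.    5.02 -0.56] M [ 1.164 -0.1    0.381] 0.013219073048959522
clock: 14.9
tool_pos: [0.5595, 0.006, 0.1227]
tool_rot: [1.672, -2.659, -0.0]
force: [0.3, 4.9, -1.5]
finger_gap: 0.0129
t 14.9 pos [0.5595 0.006  0.1227] yaw -115.68 rz -0.0001 F [ 0.33  4.88 -1.51] M [ 1.271 -0.043  0.619] 0.012943088372571524
```

```bash
python3 -m pendant '[[0,0,-0.3,0,0,0,0],[0,0,-0.3,0,0,0,0],[0,0,-0.24,-0.009,0.004,0,0],[0,0,0,0,0,0,0],[0,0,0,0,0,0,0]]'; python3 st.py
```

```text
clock: 15.32
tool_pos: [0.5595, 0.0058, 0.1227]
tool_rot: [1.769, -2.596, 0.001]
force: [-0.4, -0.4, -1.9]
finger_gap: 0.0129
t 15.32 pos [0.5595 0.0058 0.1227] yaw -111.44 rz 0.001 F [-0.42 -0.41 -1.86] M [0.038 0.033 0.02 ] 0.012911229800905567
```

```bash
python3 -m pendant '[[0,0,0,0,0,-0.06,0],[0,0,0,0,0,-0.06,0],[0,0,0,0,0,-0.06,0],[0,0,0,0,0,-0.06,0],[0,0,0,0,0,-0.1,0],[0,0,0,0,0,-0.2,0],[0,0,0,0,0,-0.4,0],[0,0,0,0,0,-0.5,0],[0,0,0,0,0,-0.5,0],[0,0,0,0,0,0,0],[0,0,0,0,0,0,0]]'; python3 st.py
python3 - <<'E'
from h import *
im=cams.read_camera("scene");crop(im,225,150,120,90,6,"pics/s6.png");np.save("s6.npy",im)
E
```

```text
clock: 16.23
tool_pos: [0.5597, 0.0064, 0.2013]
tool_rot: [-1.77, 2.594, -0.001]
force: [0.3, 0.2, -1.6]
finger_gap: 0.0133
t 16.23 pos [0.5597 0.0064 0.2013] yaw 248.59 rz -0.0012 F [ 0.29  0.25 -1.62] M [0.037 0.013 0.014] 0.013323221058392244
```

View pics/s6.png

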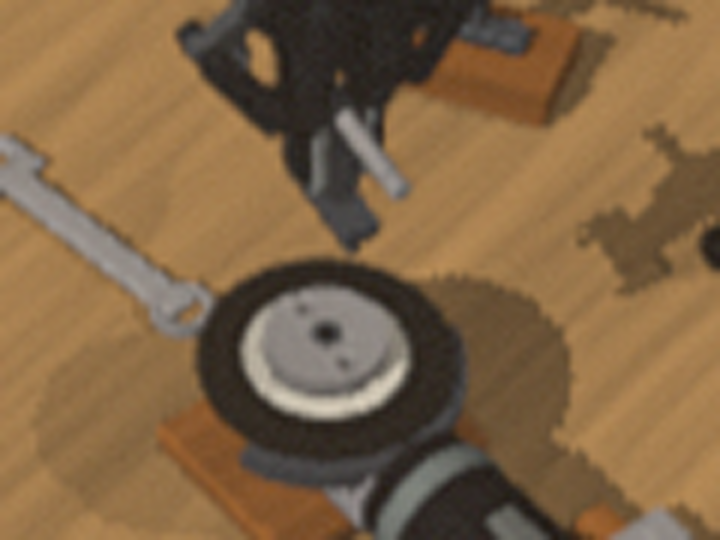

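```bash
python3 -m pendant '[[0,0,0,0.876,-0.09,0,0],[0,0,0,0.876,-0.09,0,0],[0,0,0,0.876,-0.09,0,0],[0,0,0,0.876,-0.09,0,0],[0,0,0,0.876,-0.09,0,0],[0,0,0,0.876,-0.09,0,0],[0,0,0,0.876,-0.09,0,0],[0,0,0,0.876,-0.09,0,0]]'
python3 -m pendant '[[0,0,-0.968,0,0,0,0],[0,0,-0.968,0,0,0,0],[0,0,-0.968,0,0,0,0],[0,0,-0.968,0,0,0,0],[0,0,-0.968,0,0,0,0],[0,0,-0.968,0,0,0,0],[0,0,-0.968,0,0,0,0],[0,0,-0.968,0,0,0,0],[0,0,-0.968,0,0,0,0],[0,0,-0.968,0,0,0,0],[0,0,0,0,0,0,0],[0,0,0,0,0,0,0]]'; python3 st.py
python3 - <<'E'
from h import *
s=cams.calibration("scene")
f=lambda u,v:px(s,(u+.5)/6-.5+225,(v+.5)/6-.5+150,.083)
a,b=f(305,308),f(343,363);d=b-a;print("hole line now",a,b,np.linalg.norm(d),np.degrees(np.arctan2(d[1],d[0])))
c=cams.calibration("wrist");np.savez("w7c.npz",**c)
im=cams.read_camera("wrist");cv2.imwrite("pics/w7.png",im[:,:,::-1]);np.save("w7.npy",im)
im=cams.read_camera("scene");crop(im,130,170,133,100,6,"pics/s7.png")
E
```

```text
clock: 16.95
tool_pos: [0.483, -0.2665, 0.1996]
tool_rot: [1.77, -2.595, -0.002]
force: [0.8, 1.5, -1.2]
finger_gap: 0.0134
clock: 17.95
tool_pos: [0.4837, -0.2651, 0.1999]
tool_rot: [-2.676, 1.646, 0.001]
force: [-0.1, 0.4, -2.7]
finger_gap: 0.0133
t 17.95 pos [ 0.4837 -0.2651  0.1999] yaw 296.82 rz 0.0014 F [-0.1   0.4  -2.71] M [-0.011 -0.065 -0.029] 0.013310832407647605
hole line now [0.54219876 0.01311589 0.083     ] [ 5.75772910e-01 -2.14247334e-04  8.30000000e-02] 0.0361236209235202 -21.654847130163976
```

View pics/w7.png

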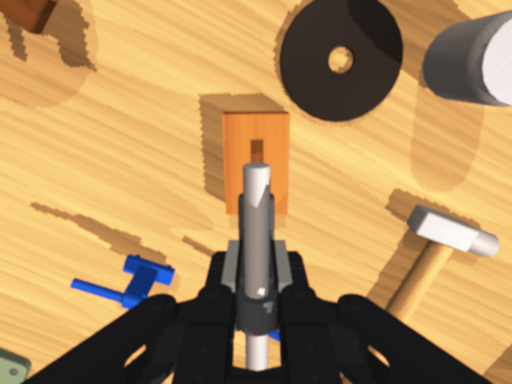

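View pics/s7.png

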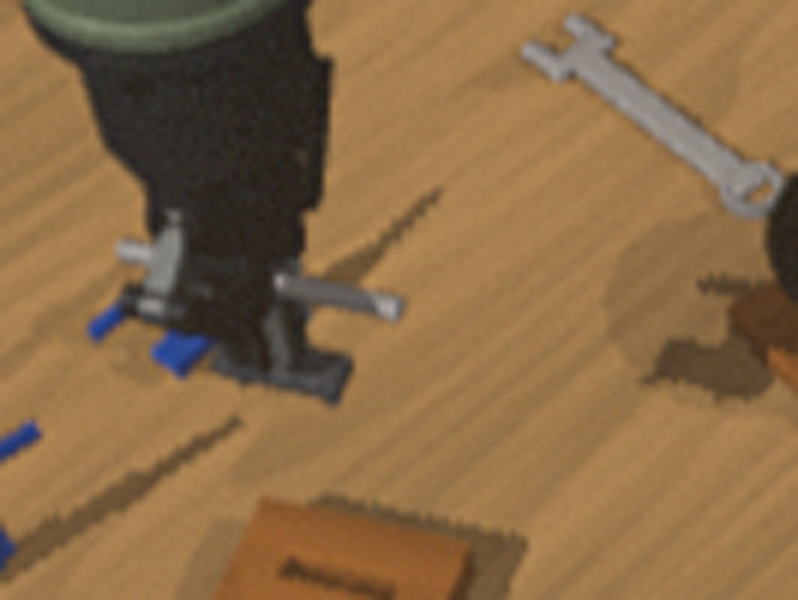

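```bash
python3 -m pendant '[[0,0,0,0.01,-0.006,0.6,0],[0,0,0,0,0,0.6,0],[0,0,0,0,0,0.6,0],[0,0,0,0,0,0.6,0],[0,0,0,0,0,0.6,0],[0,0,0,0,0,0,0],[0,0,0,0,0,0.1,0],[0,0,0,0,0,0.1,0],[0,0,0,0,0,0.05,0],[0,0,0,0,0,0.05,0],[0,0,0,0,0,0,0]]'; python3 st.py
```

```text
clock: 18.97
tool_pos: [0.4845, -0.2654, 0.0687]
tool_rot: [2.678, -1.642, 0.001]
force: [-0.2, 0.3, -2.6]
finger_gap: 0.0126
t 18.97 pos [ 0.4845 -0.2654  0.0687] yaw -63.02 rz 0.0009 F [-0.23  0.33 -2.57] M [0.048 0.002 0.015] 0.012618197591792476
```

Prongs are entering the slot with no contact force. Continuing down.

```bash
python3 -m pendant '[[0,0,0,0,0,0.05,0],[0,0,0,0,0,0.05,0],[0,0,0,0,0,0.05,0],[0,0,0,0,0,0.05,0],[0,0,0,0,0,0,0]]'; python3 st.py
python3 -m pendant '[[0,0,0,0,0,0.02,0],[0,0,0,0,0,0.02,0],[0,0,0,0,0,0,0]]'; python3 st.py
```

```text
clock: 19.38
tool_pos: [0.4841, -0.2654, 0.0599]
tool_rot: [2.678, -1.642, -0.001]
force: [-0.2, 0.2, -2.5]
finger_gap: 0.0128
t 19.38 pos [ 0.4841 -0.2654  0.0599] yaw -63.02 rz -0.0007 F [-0.18  0.18 -2.51] M [ 0.012  0.021 -0.021] 0.012840591141090471
clock: 19.63
tool_pos: [0.4843, -0.2654, 0.059]
tool_rot: [-2.678, 1.642, -0.0]
force: [-1.5, 0.1, 4.5]
finger_gap: 0.0129
t 19.63 pos [ 0.4843 -0.2654  0.059 ] yaw 296.98 rz -0.0003 F [-1.5   0.06  4.55] M [0.217 0.278 0.052] 0.012926182915291299
```

```bash
python3 -m pendant '[[0,0,0,0,0,0,20],[0,0,0,0,0,0,20],[0,0,0,0,0,0,20],[0,0,0,0,0,0,70],[0,0,0,0,0,0,70],[0,0,0,0,0,0,70],[0,0,0,0,0,0,100],[0,0,0,0,0,0,100],[0,0,0,0,0,0,100]]'; python3 st.py
python3 -m pendant '[[0,0,0,0,0,-0.2,100],[0,0,0,0,0,-0.4,100],[0,0,0,0,0,-0.7,100],[0,0,0,0,0,-0.8,100],[0,0,0,0,0,-0.8,100],[0,0,0,0,0,-0.8,100],[0,0,0,0,0,-0.8,100],[0,0,0,0,0,-0.3,100],[0,0,0,0,0,0,100],[0,0,0,0,0,0,100]]'; python3 st.py
python3 - <<'E'
from h import *
c=cams.calibration("wrist");np.savez("w8c.npz",**c)
im=cams.read_camera("wrist");cv2.imwrite("pics/w8.png",im[:,:,::-1]);np.save("w8.npy",im);crop(im,160,95,190,140,4,"pics/w8c.png")
im=cams.read_camera("scene");cv2.imwrite("pics/s8.png",im[:,:,::-1]);crop(im,130,200,133,100,6,"pics/s8c.png")
E
```

```text
clock: 20.38
tool_pos: [0.4843, -0.2654, 0.0587]
tool_rot: [2.678, -1.642, -0.0]
force: [0.8, -0.7, -0.3]
finger_gap: 0.0852
t 20.38 pos [ 0.4843 -0.2654  0.0587] yaw -63.02 rz -0.0001 F [ 0.79 -0.69 -0.33] M [-0.006 -0.003 -0.046] 0.08515455683962313
clock: 21.22
tool_pos: [0.4843, -0.2653, 0.2512]
tool_rot: [-2.678, 1.642, -0.001]
force: [-0.3, 0.6, 0.3]
finger_gap: 0.0855
t 21.22 pos [ 0.4843 -0.2653  0.2512] yaw 296.99 rz -0.0013 F [-0.32  0.6   0.26] M [ 0.015  0.007 -0.023] 0.08545781451886077
```

View pics/w8c.png

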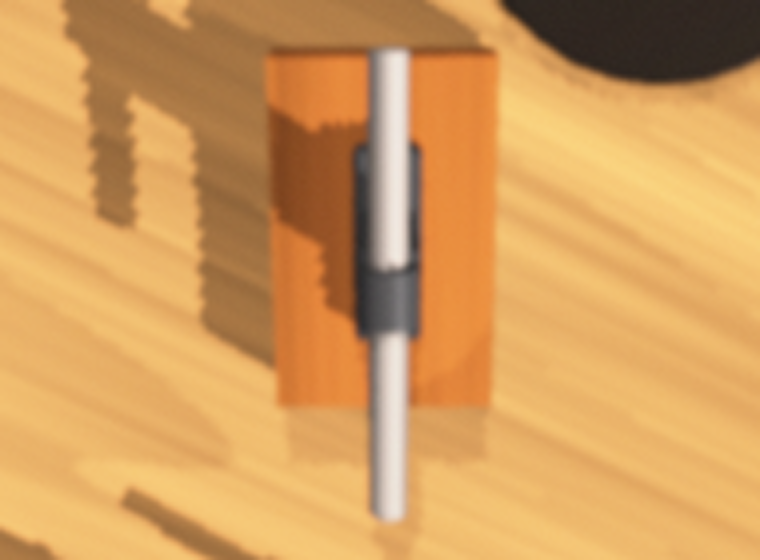

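View pics/s8.png

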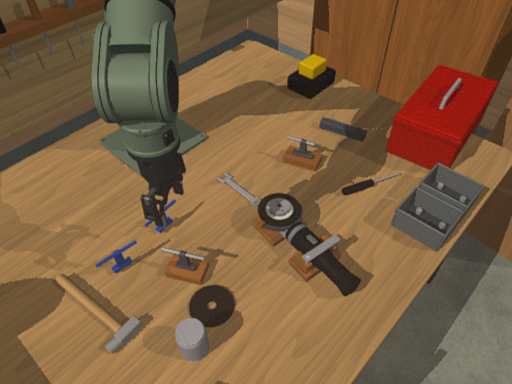

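View pics/s8c.png

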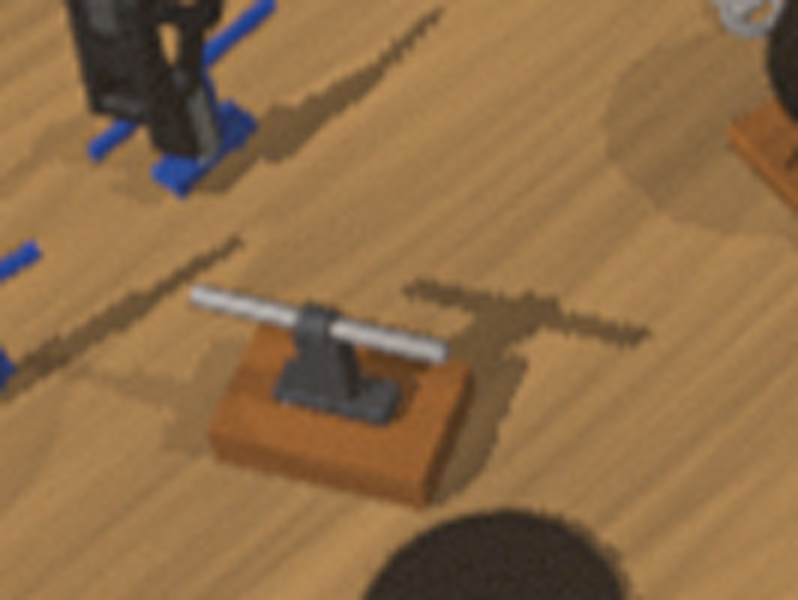

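Run:
```python
from h import *
s=cams.calibration("scene")
f=lambda u,v,k,x,y:px(s,(u+.5)/k-.5+x,(v+.5)/k-.5+y,.083)
an=lambda a,b:np.degrees(np.arctan2(*(b-a)[[1,0]]))
print(an(f(252,176,7.5,240,180),f(338,212,7.5,240,180)),an(f(305,308,6,225,150),f(343,363,6,225,150)))
c=dict(np.load("w8c.npz"));g=lambda u,v,z:px(c,(u+.5)/4-.5+160,(v+.5)/4-.5+95,z)
B=[g(391,48,.0815),g(389,518,.0815)];print("bar",(B[0]+B[1])/2,an(B[1],B[0]))
bot.job_done()
```

```text
12.46711929531384 -21.654847130163976
bar [ 0.48500429 -0.26652944  0.0815    ] 26.757428230778125
the job is handed in; nothing more can be done
```

The job is handed in: the lock ring is turned clockwise to its stop, and the spanner is back upright in its own block. No verdict was reported. It took about 21 s on the robot's clock.

- **Choosing the spanner:** I took the one from the 96 mm block at about (0.484, −0.265). The other block measured about 110 mm, so it belongs to the wide spanner.
- **Fitting:** Both prongs slid about 7 mm into the holes. Vertical force hardly changed, and the side force was about 2–3 N.
- **Turning:** The holding torque was steady at about 0.05–0.1 N m until about 0.53 rad of tool turn, then rose to 0.62 N m. I took that as the stop, eased back until the spanner was unloaded, and lifted it out.
- **Putting back:** It seated with about 4.5 N and was released.

**Last checks:**
- **Spanner:** It stands seated along the slot at 26.8°; the block is at about 27.1°. Its centre is within about 1.5 mm of the block's measured centre, close to the limit of the camera measurement.
- **Other items:** By eye, nothing else in the scene picture had moved.
- **Robot:** The gripper is open, about 25 cm above the bench and clear of everything.

**One disagreement:** How far the ring turned depends on which camera gave the starting hole angle. The wrist camera gave 6.9° and the coarser scene camera 12.5°. Against the scene camera's final −21.7°, that makes about 28.5° or 34°. I trusted the wrist camera and the clear torque rise at the stop. Both figures are above the 0.45 rad (25.8°) needed.

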